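# Crack the dry-storage chamber's lid to the gauge height

### The job

Stand the loose gauge square on the bench with its straight back edge flush against the front face of the white storage chamber, anywhere along it but not overhanging its ends, and let go. Then pull the lid by its handle free of its clinging gasket without letting it fly open (never more than 50 mm at the front), and finish while holding it just open and still, its front lower edge about level with the top of the square's upright tongue, 20 mm above the rim. The square stays flush and untouched, and the other things on the bench stay where they are.

Things in the scene. Friction and masses are not known exactly. Their poses are not given: they have to be found in the camera images.
- chamber: White plastic storage chamber, fixed: 200 mm deep (x), 260 mm wide (y), rim 100 mm high. Origin: centre of its underside on the bench; z up, x from its front face (towards the robot) to its hinge side. Front face: the flat plane x = -0.100, y -0.130 to 0.130. A grey lid, 12 mm thick, lies on the rim, flush with the outer faces.
- lid (a joint): Lid angle, rad: 0 shut, 0.10 = front lower edge 20 mm above the rim; hinge: see lid_hinge. Lid 0.6 kg, falls shut if let go. Breaking its clinging gasket takes roughly 10 to 17 N upward at the handle (with its weight; some N more if the grip also pulls sideways); this fades within the first 0.05 rad, then only the weight (about 4 N) is left. Once broken it does not cling again.
- lid_handle (a point): Middle of the lid's handle: round steel bar 12 mm thick, 100 mm long, parallel to chamber y, on two end posts; axis 38 mm above the lid's top (150 mm above the bench when shut), 45 mm behind the front face, 155 mm in front of the hinge and 50 mm above it. Moves with the lid; axes as the chamber's when shut.
- lid_edge (a point): Middle of the lid's front lower edge, 200 mm from the hinge; 100 mm above the bench when shut.
- lid_hinge (a point): Middle of the hinge axis, which lies along chamber y on the far (+x) rim: (0.100, 0, 0.100) in the chamber frame; the lid swings up and away from the robot.
- square: Loose aluminium gauge square, 0.3 to 0.5 kg, standing on the bench. Origin: centre of the foot's underside; z up. Foot 70 mm (x) by 130 mm (y), 10 mm thick; its straight back edge is the plane x = +0.035. It carries a grip rib (see square_grip) and a graduated upright tongue (see square_left).
- square_grip (a point): Where to grip the gauge square's rib: (-0.029, -0.020, 0.040) in the square's frame. The rib stands along the edge away from the back edge, 12 mm thick (x -0.035 to -0.023), y -0.065 to 0.015, top 52 mm above the bench; the fingers close along the square's x.
- square_left (a point): +y end of the gauge square's back edge: (0.035, 0.065, 0.005) in its frame. Above it stands the tongue: 6 mm thick (x 0.029 to 0.035), y 0.045 to 0.065, back face in the plane of the back edge, top 120 mm above the bench, 20 mm above the chamber's rim.
- square_right (a point): -y end of the gauge square's back edge: (0.035, -0.065, 0.005) in its frame.
- bottle: Bystander, loose: amber bottle, 60 mm across, 140 mm high. Origin: centre of its underside. Leave it where it is.
- jar: Bystander, loose: jar with lid, 66 mm across, 85 mm high. Origin: centre of its underside. Leave it where it is.
- straight_bar: Bystander, loose: plain aluminium bar lying flat, 160 x 25 x 12 mm, no foot, rib or tongue (not the gauge square). Origin: centre of its underside. Leave it where it is.
- tip_box: Bystander, loose: grey pipette-tip box, 85 x 120 x 61 mm. Origin: centre of its underside. Leave it where it is.
- timer: Bystander, loose: white bench timer, 60 x 70 x 24 mm. Origin: centre of its underside. Leave it where it is.
- mouse: Bystander, loose: round grey computer mouse, 60 mm across, 32 mm high. Origin: centre of its underside. Leave it where it is.
- tube_rack: Bystander, loose: white tube rack with capped tubes, 70 x 160 mm, 80 mm high. Origin: centre of its underside. Leave it where it is.
Not all that is in view belongs to the job. Leave any turquoise look-alike of the square alone.

How it is judged:
On the way, in this order (a step that is already met when the one before it is completed fails the run):
1. with the lid still shut, the square stands flush against the chamber's front face, let go (x of square_left in the frame of chamber between -0.103 and -0.096 m and y of square_left in the frame of chamber between -0.133 and 0.133 m and x of square_right in the frame of chamber between -0.103 and -0.096 m and y of square_right in the frame of chamber between -0.133 and 0.133 m and angle between square's own z axis and vertical below 0.04 rad and height (world z) of square below 0.004 m and linear speed of square below 0.02 m/s and contact force between the fingers and square below 0.2 N and value of joint lid below 0.02 rad), for 0.3 s.
2. the lid is broken free of its gasket, pulled by the fingers (value of joint lid above 0.05 rad and contact force between the fingers and chamber above 0.5 N), for 0.1 s.
At the end, for the whole second after the job is handed in: The fingers hold the lid still, its front lower edge 12 to 28 mm above the rim (lid angle 0.06 to 0.14 rad), while the square stands untouched on the bench with both ends of its back edge within 3 mm of the chamber's front face and not more than 3 mm past its ends (value of joint lid between 0.06 and 0.14 rad and velocity of joint lid between -0.05 and 0.05 rad/s and contact force between the fingers and chamber above 0.5 N and x of square_left in the frame of chamber between -0.103 and -0.096 m and y of square_left in the frame of chamber between -0.133 and 0.133 m and x of square_right in the frame of chamber between -0.103 and -0.096 m and y of square_right in the frame of chamber between -0.133 and 0.133 m and angle between square's own z axis and vertical below 0.04 rad and height (world z) of square below 0.004 m and linear speed of square below 0.02 m/s and contact force between the fingers and square below 0.2 N); the arm keeps its last pose, push and grip.
It fails at once if the lid flies open: more than 50 mm at the front (0.25 rad) (value of joint lid above 0.25 rad).
It fails at once if another thing on the bench is disturbed (moved more than 30 mm) (distance of any of bottle, jar, straight_bar, tip_box, timer, mouse, tube_rack from where it was at the start of the episode above 0.03 m).
It also fails if it takes over 58 s, if anything falls off the work surface, if the arm or the gripper's body presses on something with over 40 N, if the wrist force passes 120 N, or if a joint passes its speed limit or range.

### The arm

A 6-joint arm with a two-finger parallel gripper is mounted at the origin on the work surface. World frame = base frame: x ahead of the robot, y to its left, z up, the work surface at z = 0. Lengths are in m, angles in rad, forces in N, time in s.
With the tool pointing down it reaches from about 0.35 to 0.775 m from the base axis. Payload 5.5 kg.
Tool frame: the origin (TCP) lies midway between the tips of the shut fingers; the grasp point (between the pads) lies 19 mm behind it; z points along the fingers, y is the line along which they close (so a half turn about z gives the same grasp; the last joint's range is limited). The gripper opens to 85 mm and grips with 20 to 120 N. Pads are 22 mm wide; open, the fingers measure 114 mm over their backs; the gripper's body (76 mm by 85 mm) begins 54 mm behind the grasp point. The pads swing forward as they close: fully open they stand 13 mm farther back than shut.
Start: joints at [-1.36, 0.313, 0.046, 1.304, 0, 1.431], TCP at [0.198, -0.54, 0.231] pointing down, gripper open.
Joint ranges: [-2.76, 2.76], [-0.86, 1.69], [-1.03, 1.26], [-2.2, 2.34], [-1.47, 1.5], [-3.14, 3.14]. Speed limits (rad/s): [2.57, 2.57, 3.14, 3.14, 3.14, 3.14].

### API

Orientations are given as a unit quaternion [w, x, y, z].
In Python, from workcell import env gives the robot as it stands. The module is installed in compiled form; this text tells all that it offers.
- The arm moves only by the tool carry_out, never from a script. Its argument "series" is a list of rows, each an object with "delta_rot": the turn, a rotation vector about the world's x, y, z normalised to -1 to 1, where 1 is 0.1 rad, a list of three; "travel": the shift along the world's x, y, z normalised to -1 to 1, where 1 is 0.025 m, a list of three; "fingers": the closure, from -1 (fully open) to 1 (shut). In form: [{"delta_rot": [ax, ay, az], "travel": [tx, ty, tz], "fingers": fingers}, ...]. A call has 1 to 5 rows; each row shifts and turns the commanded pose from where the row before left it; what a row does not reach is not made up. A row lasts 1/8 s, in which the tool goes at most 62.5 mm and 10.7 degrees, less where a joint would pass 70% of its speed; a pose out of reach is approached as far as the arm can. A call with a number of a shift or a turn outside -1 to 1 is refused whole. A call with a gripper value outside its range is refused whole. The fingers move at their own pace and stop on an object; "squeeze" is the grip in N (left out, the last holds). Time passes only in rows, so rows that do not move let the fingers close. It gives the time, the measured TCP pose, the force, the opening and the grip force at its end, in the units of the state.
- env.get_state(): the state, without advancing time (a new reading comes with each control period).
- env.read_camera(name): name is "side" or "top"; returns a dict with "color" (400x640x3 uint8, red, green, blue), "fx", "fy", "cx", "cy" (pixels), "world_from_camera" (4x4, takes a point from camera to world coordinates). Camera axes: x right, y up, looking along -z (the intrinsics and any distortion apply to the point x, -y, -z); pixel columns grow to the right and rows downward; lengths in m; the calibration is good to about 2 mm. A picture is of the moment at which its call begins. There is no depth.
- env.hand_in(): hands the job in; it is judged then, once.
The state is a dict: "clock": time; "joint_pos": joint angles; "qvel": joint speeds; "tau": joint torques, N m; "tcp_pos": TCP position; "orientation": TCP orientation; "wrist_force": force on the tool from outside, world axes, zero at the start; "ft_torque": the same for the moment, N m; "finger_gap": finger opening in m; "grip_force": force on a finger pad.
Only numpy, scipy, OpenCV 4.12 (cv2) and the standard library are available. Lean on these libraries where they do the work, as an engineer would, in place of code of your own. Each camera call takes 0.05 s, during which the arm holds its last target. There are 200 camera calls.

## Working session

There is one attempt and no reset: what is moved stays moved. The work goes in short steps, Python scripts to look and compute and a tool call to move; the robot and the scene stay as the last step left them, time stands still between calls to the robot, and variables do not carry over. Pictures are saved under pics/ and viewed, at most 10 in all, crops included, and the job is handed in when it is done.

Besides the shell and the picture viewer there is one more tool, called in YAML: its name, and indented under it one key for each argument. carry_out: Moves the arm, as the interface text tells. Its arguments: {"type":"object","properties":{"series":{"type":"array","items":{"type":"object","properties":{"delta_rot":{"type":"array","items":{"type":"number"}},"travel":{"type":"array","items":{"type":"number"}},"fingers":{"type":"number"}}}},"squeeze":{"type":"number"}},"required":["series"]}

```bash
mkdir -p pics
cat > h.py <<'E'
import numpy as np, cv2
from workcell import env
def shot(n,f):
    d=env.read_camera(n); cv2.imwrite(f,d["color"][...,::-1]); return d
def ray(d,u,v):
    T=np.array(d["world_from_camera"]); r=T[:3,:3]@np.array([(u-d["cx"])/d["fx"],-(v-d["cy"])/d["fy"],-1]); return T[:3,3],r/np.linalg.norm(r)
def onz(d,u,v,z):
    o,r=ray(d,u,v); return o+r*(z-o[2])/r[2]
def tri(d1,p1,d2,p2):
    o1,r1=ray(d1,*p1);o2,r2=ray(d2,*p2)
    s=np.linalg.lstsq(np.c_[r1,-r2],o2-o1,rcond=None)[0]
    a,b=o1+r1*s[0],o2+r2*s[1]; return (a+b)/2,np.linalg.norm(a-b)
E
python3 - <<'E'
from h import *
import pickle
D={n:shot(n,f"pics/{n}0.png") for n in("side","top")}
pickle.dump(D,open("D0.pkl","wb"))
for n,d in D.items(): print(n,[k for k in d],d["fx"],d["fy"],d["cx"],d["cy"],np.round(d["world_from_camera"],3).tolist())
print(env.get_state())
E
```

```text
side ['color', 'fx', 'fy', 'cx', 'cy', 'world_from_camera'] 489.07591270691324 489.07591270691324 320.7202666677603 204.183032367776 [[0.928, 0.292, -0.233, 0.175], [-0.373, 0.711, -0.597, -1.032], [-0.009, 0.64, 0.768, 1.287], [0.0, 0.0, 0.0, 1.0]]
top ['color', 'fx', 'fy', 'cx', 'cy', 'world_from_camera'] 444.1763144418004 444.1763144418004 321.25385648561723 203.3538542295791 [[0.01, 0.997, -0.07, 0.42], [-1.0, 0.01, 0.002, -0.095], [0.002, 0.07, 0.998, 1.603], [0.0, 0.0, 0.0, 1.0]]
{'clock': 0.1, 'joint_pos': array([-1.35964223e+00,  3.13946501e-01,  4.51461153e-02,  1.30360563e+00,
        6.69525643e-06,  1.43118890e+00]), 'qvel': array([-5.75359057e-05, -3.88801271e-04,  3.07326801e-03, -6.30308337e-04,
        3.44759086e-04,  3.19944985e-04]), 'tau': array([ 2.14086205e-03, -4.81723022e+01,  2.99245119e+01,  1.27612276e-02,
       -2.11979341e-04, -2.86049051e-07]), 'tcp_pos': array([ 0.19747514, -0.53956751,  0.23050787]), 'orientation': array([-8.04451134e-04,  9.84659855e-01,  1.74483013e-01, -2.54404117e-05]), 'wrist_force': array([0.28146258, 0.11485005, 0.32167429]), 'ft_torque': array([-0.0357381 , -0.01074173, -0.01953776]), 'grip_force': 0.0, 'finger_gap': 0.08554688791041475}
```

View pics/top0.png

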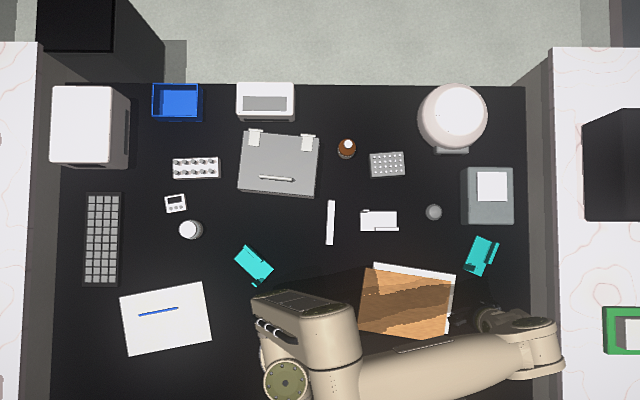

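View pics/side0.png

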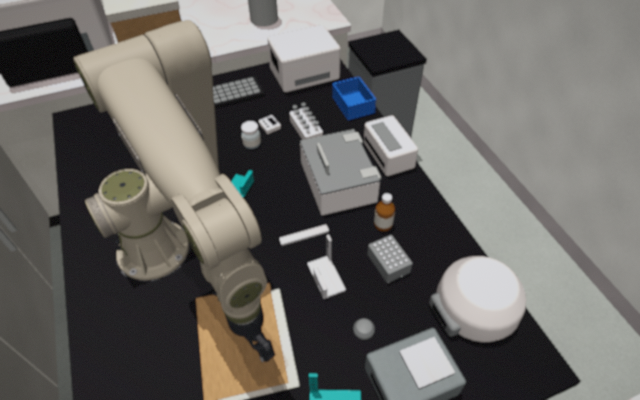

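Candidates for the square in the top view are the aluminium piece with a tongue at (379,221), turquoise look-alikes at (254,264) and (481,256), and the plain bar at (330,222). I choose (379,221) and will check it in a close crop.

Run:
```python
import cv2,numpy as np
t=cv2.imread("pics/top0.png");s=cv2.imread("pics/side0.png")
R=lambda a,x,y,w,h,k:cv2.resize(a[y:y+h,x:x+w],None,fx=k,fy=k,interpolation=cv2.INTER_CUBIC)
a=np.hstack([R(t,350,200,60,40,6.6666),R(s,295,225,60,80,6.6666)[:,:400]])if 0 else None
A=R(t,352,200,50,37,8);B=R(s,300,225,50,75,8)
C=R(t,232,124,100,80,4)[:,:400]
L=np.vstack([A,C[:304]]);out=np.hstack([L,B]);print(out.shape,A.shape,C.shape)if out is not None else 0
cv2.imwrite("pics/c1.png",out)
cv2.imwrite("pics/c2.png",R(s,295,125,95,95,6))
```

```text
(600, 800, 3) (296, 400, 3) (320, 400, 3)
```

View pics/c1.png

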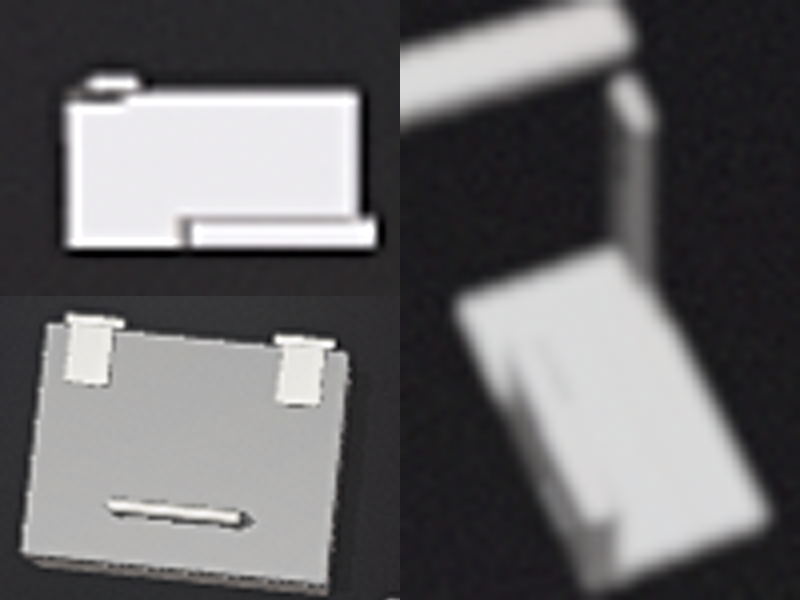

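View pics/c2.png

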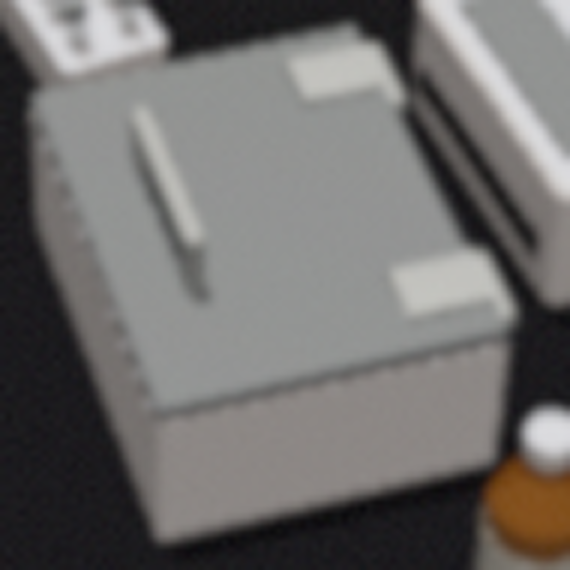

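The crop confirms the choice: foot, rib at lower right, tongue at upper left, so the square's x points to world +x. Now I'll fit the poses from both views.

```bash
cat > fit.py <<'E'
from h import *
import pickle
from scipy.optimize import least_squares
def proj(d,P):
    T=np.linalg.inv(np.array(d["world_from_camera"])); q=T[:3,:3]@P+T[:3,3]
    return np.array([d["cx"]+d["fx"]*q[0]/-q[2], d["cy"]-d["fy"]*q[1]/-q[2]])
def fit(obs,x0,names=""):  # obs: (cam,(u,v),local point)
    def f(p,w=0):
        c,s=np.cos(p[3]),np.sin(p[3]);R=np.array([[c,-s,0],[s,c,0],[0,0,1]])
        return np.concatenate([proj(d,R@np.array(L)+p[:3])-uv for d,uv,L in obs])
    r=least_squares(f,x0,loss="soft_l1"); return r.x,np.round(f(r.x).reshape(-1,2),1)
E
cat > m0.py <<'E'
from fit import *
D=pickle.load(open("D0.pkl","rb"));T,S=D["top"],D["side"]
g=lambda X,Y,x0,y0,k:(x0+(X+.5)/k-.5,y0+(Y+.5)/k-.5)
a=lambda X,Y:g(X,Y,352,200,8); b=lambda X,Y:g(X-400,Y,300,225,8); c=lambda X,Y:g(X,Y-296,232,124,4); e=lambda X,Y:g(X,Y,295,125,6)
sq=[(T,a(358,92),(.035,-.065,.01)),(T,a(67,247),(-.035,.065,.005)),(T,a(68,95),(.035,.065,.008)),(T,a(377,217),(-.023,-.065,.052)),(T,a(377,248),(-.035,-.065,.052)),(T,a(192,218),(-.023,.015,.052)),(T,a(142,80),(.032,.045,.12)),(T,a(88,80),(.032,.065,.12)),
 (S,b(770,520),(.035,-.065,.01)),(S,b(455,298),(-.035,.065,.01)),(S,b(625,72),(.035,.065,.12)),(S,b(612,520),(-.023,-.065,.052)),(S,b(588,592),(-.035,-.065,0))]
ch=[(T,c(23,553),(-.1,.13,.112)),(T,c(330,583),(-.1,-.13,.112)),(T,c(47,325),(.1,.13,.112)),(T,c(348,352),(.1,-.13,.112)),(T,c(108,505),(-.055,.05,.15)),(T,c(243,518),(-.055,-.05,.15)),
 (S,e(35,98),(-.1,.13,.112)),(S,e(157,413),(-.1,-.13,.112)),(S,e(515,327),(.1,-.13,.112)),(S,e(160,543),(-.1,-.13,0)),(S,e(140,108),(-.055,.05,.156)),(S,e(198,243),(-.055,-.05,.156))]
for n,o,x0 in(("sq",sq,[.4,-.2,0,0]),("ch",ch,[.5,0,0,0])):
    p,r=fit(o,x0);print(n,np.round(p,4));print(r.tolist())
    if n=="ch":
        for i,j in((0,6),(1,7),(3,8),(4,10),(5,11)): 
            P,w=tri(T,o[i][1],S,o[j][1]);print(np.round(P,4),round(w,4))
    else:
        for i,j in((0,8),(1,9),(3,11),(7,10)): 
            P,w=tri(T,o[i][1],S,o[j][1]);print(np.round(P,4),round(w,4))
for n,(u,v) in dict(bar1=(331,201),bar2=(330,244),bottle=(347,148),tip=(388,164),mouse=(434,212),jar=(190,229),turqL=(254,264)).items(): print(n,np.round(onz(T,u,v,.02),3))
E
python3 m0.py
```

```text
sq [ 0.4722 -0.3034 -0.0053  0.0043]
[[-0.0, 0.1], [0.1, 0.0], [0.1, -0.4], [-0.3, 0.4], [-0.2, -0.0], [0.0, 0.2], [-0.2, 0.6], [0.6, 0.6], [-0.9, -0.7], [0.8, 0.6], [0.5, 0.9], [0.9, -1.4], [0.1, -0.1]]
[ 0.5091 -0.3694  0.0007] 0.002
[ 0.4359 -0.2372  0.0068] 0.0021
[ 0.4488 -0.3697  0.0417] 0.0047
[ 0.506  -0.2362  0.1169] 0.0006
ch [ 0.6629  0.0497 -0.0088 -0.0824]
[[-0.1, 0.5], [-0.5, 0.1], [0.1, -0.4], [0.5, -0.2], [2.0, 0.1], [-1.7, -0.4], [-0.8, -0.3], [0.7, -0.0], [-0.9, 0.4], [0.4, 0.0], [0.3, 1.0], [-0.4, -1.4]]
[0.5764 0.1878 0.1005] 0.0009
[ 0.5513 -0.0728  0.1052] 0.0029
[ 0.7533 -0.0869  0.1029] 0.0042
[0.6124 0.1098 0.1467] 0.0016
[ 0.6024 -0.0016  0.1472] 0.0007
bar1 [ 0.541 -0.132  0.02 ]
bar2 [ 0.388 -0.13   0.02 ]
bottle [ 0.733 -0.188  0.02 ]
tip [ 0.676 -0.336  0.02 ]
mouse [ 0.505 -0.5    0.02 ]
jar [0.436 0.368 0.02 ]
turqL [0.314 0.138 0.02 ]
```

carry_out:
  series:
    - {"delta_rot": [0, 0, 0.94], "travel": [0.756, 0.665, -0.34], "fingers": -1}
    - {"delta_rot": [0, 0, 0.94], "travel": [0.756, 0.665, -0.34], "fingers": -1}
    - {"delta_rot": [0, 0, 0.94], "travel": [0.756, 0.665, -0.34], "fingers": -1}
    - {"delta_rot": [0, 0, 0.94], "travel": [0.756, 0.665, -0.34], "fingers": -1}
    - {"delta_rot": [0, 0, 0.94], "travel": [0.756, 0.665, -0.34], "fingers": -1}

```text
clock: 0.72
tcp_pos: [0.2925, -0.456, 0.1881]
orientation: [-0.0, 0.916, 0.4, 0.0]
wrist_force: [0.1, -0.5, 0.4]
finger_gap: 0.0858
grip_force: 0.0
```

carry_out:
  series:
    - {"delta_rot": [0, 0, 0.94], "travel": [0.756, 0.665, -0.34], "fingers": -1}
    - {"delta_rot": [0, 0, 0.94], "travel": [0.756, 0.665, -0.34], "fingers": -1}
    - {"delta_rot": [0, 0, 0.94], "travel": [0.756, 0.665, -0.34], "fingers": -1}
    - {"delta_rot": [0, 0, 0.94], "travel": [0.756, 0.665, -0.34], "fingers": -1}
    - {"delta_rot": [0, 0, 0.94], "travel": [0.756, 0.665, -0.34], "fingers": -1}

```text
clock: 1.35
tcp_pos: [0.387, -0.3729, 0.1456]
orientation: [-0.0, 0.798, 0.603, 0.0]
wrist_force: [0.8, 0.2, -0.5]
finger_gap: 0.0856
grip_force: 0.0
```

carry_out:
  series:
    - {"delta_rot": [0, 0, 0.94], "travel": [0.756, 0.665, -0.34], "fingers": -1}
    - {"delta_rot": [0, 0, 0.94], "travel": [0.756, 0.665, -0.34], "fingers": -1}
    - {"delta_rot": [0, 0, 0.94], "travel": [0.756, 0.665, -0.34], "fingers": -1}
    - {"delta_rot": [0, 0, 0], "travel": [0, 0, 0], "fingers": -1}

```text
clock: 1.85
tcp_pos: [0.4435, -0.3222, 0.1197]
orientation: [-0.001, 0.706, 0.709, 0.0]
wrist_force: [0.1, -0.1, -0.8]
finger_gap: 0.0854
grip_force: 0.0
```

Run:
```python
from h import *
R=lambda d,x,y,w,h,k:cv2.resize(d["color"][y:y+h,x:x+w,::-1],None,fx=k,fy=k,interpolation=cv2.INTER_CUBIC)
t=env.read_camera("top");s=env.read_camera("side")
cv2.imwrite("pics/c3.png",np.hstack([R(t,330,180,80,100,5),R(s,280,210,80,100,5)]))
```

```text
(no output)
```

View pics/c3.png

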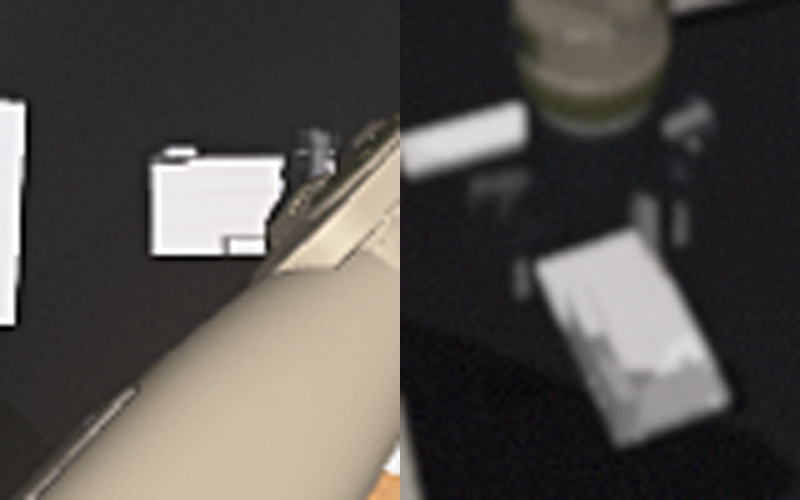

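Run:
```python
from fit import *
D=pickle.load(open("D0.pkl","rb"))
for dx in(-.05,.05):
  for n,x,y,k in(("top",330,180,0),("side",280,210,400)):
    u,v=proj(D[n],np.array([.4435+dx,-.322,.133])); print(n,dx,(u-x+.5)*5+k,(v-y+.5)*5)
```

```text
top -0.05 297.1802351911333 320.13966754030844
side -0.05 512.5463376480493 279.9377220529692
top 0.05 297.11981605568553 168.62181140539533
side 0.05 677.9659580736859 223.24299852361946
```

The crop shows the fingers straddling the rib: side view tips at about (304,268) and (336,257), matching the prediction. Descending and gripping.

carry_out:
  series:
    - {"delta_rot": [0, 0, 0], "travel": [0, -0.04, -0.98], "fingers": -1}
    - {"delta_rot": [0, 0, 0], "travel": [0, 0, -0.98], "fingers": -1}
    - {"delta_rot": [0, 0, 0], "travel": [0, 0, -0.98], "fingers": -1}
    - {"delta_rot": [0, 0, 0], "travel": [0, 0, -0.96], "fingers": -1}
    - {"delta_rot": [0, 0, 0], "travel": [0, 0, 0], "fingers": -1}

```text
clock: 2.58
tcp_pos: [0.4415, -0.3245, 0.0219]
orientation: [-0.002, 0.707, 0.707, -0.0]
wrist_force: [-0.8, 0.4, 0.5]
finger_gap: 0.0852
grip_force: 0.0
```

carry_out:
  series:
    - {"delta_rot": [0, 0, 0], "travel": [0, 0, 0], "fingers": 1}
    - {"delta_rot": [0, 0, 0], "travel": [0, 0, 0], "fingers": 1}
    - {"delta_rot": [0, 0, 0], "travel": [0, 0, 0], "fingers": 1}
    - {"delta_rot": [0, 0, 0], "travel": [0, 0, 0], "fingers": 1}
    - {"delta_rot": [0, 0, 0], "travel": [0, 0, 0], "fingers": 1}
  squeeze: 70

```text
clock: 3.2
tcp_pos: [0.4436, -0.3252, 0.024]
orientation: [0.001, 0.706, 0.708, -0.0]
wrist_force: [-0.6, -0.6, 4.5]
finger_gap: 0.0112
grip_force: 69.2
```

carry_out:
  series:
    - {"delta_rot": [0, 0, 0], "travel": [0, 0, 0], "fingers": 1}
    - {"delta_rot": [0, 0, 0], "travel": [0, 0, 0], "fingers": 1}
    - {"delta_rot": [0, 0, 0], "travel": [0, 0, 0], "fingers": 1}
    - {"delta_rot": [0, 0, 0], "travel": [0, 0, 0], "fingers": 1}
    - {"delta_rot": [0, 0, 0], "travel": [0, 0, 0], "fingers": 1}

```text
clock: 3.82
tcp_pos: [0.4436, -0.3252, 0.024]
orientation: [0.001, 0.706, 0.708, -0.0]
wrist_force: [-0.8, 0.8, 5.2]
finger_gap: 0.011
grip_force: 69.2
```

carry_out:
  series:
    - {"delta_rot": [0, 0, 0], "travel": [0, 0, 0.4], "fingers": 1}
    - {"delta_rot": [0, 0, 0], "travel": [0, 0, 0.6], "fingers": 1}
    - {"delta_rot": [0, 0, 0], "travel": [0, 0, 0.6], "fingers": 1}
    - {"delta_rot": [0, 0, 0], "travel": [0, 0, 0.2], "fingers": 1}
    - {"delta_rot": [0, 0, 0], "travel": [0, 0, 0], "fingers": 1}

```text
clock: 4.45
tcp_pos: [0.4436, -0.3252, 0.069]
orientation: [0.001, 0.706, 0.708, 0.0]
wrist_force: [-0.1, 0.5, -3.2]
finger_gap: 0.0109
grip_force: 68.5
```

Run:
```python
from h import *
R=lambda d,x,y,w,h,k:cv2.resize(d["color"][y:y+h,x:x+w,::-1],None,fx=k,fy=k,interpolation=cv2.INTER_CUBIC)
t=env.read_camera("top");s=env.read_camera("side")
cv2.imwrite("pics/c4.png",np.hstack([R(t,330,180,80,100,5),R(s,280,210,80,100,5)]))
```

```text
(no output)
```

View pics/c4.png

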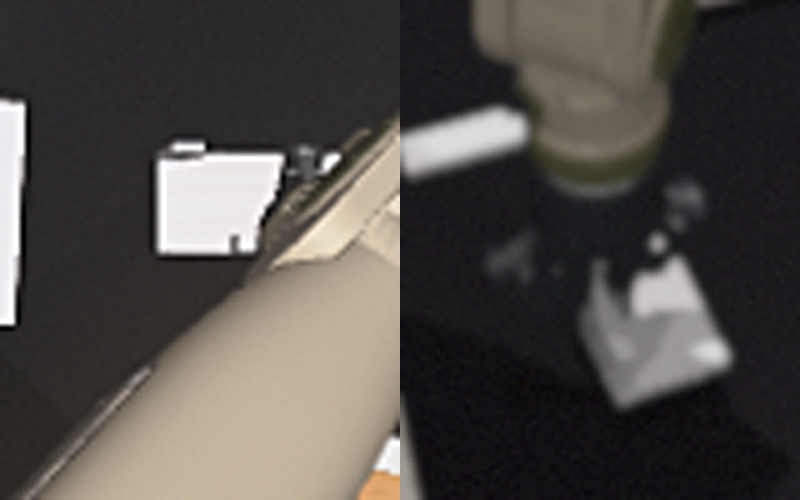

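The square is lifted level in the grip, foot at about (370,220) in the top view. Carrying it over the bar.

carry_out:
  series:
    - {"delta_rot": [0, 0, -0.048], "travel": [0.086, 0.4, 0], "fingers": 1}
    - {"delta_rot": [0, 0, -0.048], "travel": [0.086, 0.9, 0], "fingers": 1}
    - {"delta_rot": [0, 0, -0.048], "travel": [0.086, 1, 0], "fingers": 1}
    - {"delta_rot": [0, 0, -0.048], "travel": [0.086, 1, 0], "fingers": 1}
    - {"delta_rot": [0, 0, -0.048], "travel": [0.086, 1, 0], "fingers": 1}

```text
clock: 5.18
tcp_pos: [0.4537, -0.2157, 0.0678]
orientation: [-0.001, 0.715, 0.699, 0.0]
wrist_force: [0.3, -0.3, -2.7]
finger_gap: 0.0104
grip_force: 68.4
```

carry_out:
  series:
    - {"delta_rot": [0, 0, -0.048], "travel": [0.086, 1, 0], "fingers": 1}
    - {"delta_rot": [0, 0, -0.048], "travel": [0.086, 1, 0], "fingers": 1}
    - {"delta_rot": [0, 0, -0.048], "travel": [0.086, 1, 0], "fingers": 1}
    - {"delta_rot": [0, 0, -0.048], "travel": [0.086, 1, 0], "fingers": 1}
    - {"delta_rot": [0, 0, -0.048], "travel": [0.086, 1, 0], "fingers": 1}

```text
clock: 5.8
tcp_pos: [0.4642, -0.0908, 0.0679]
orientation: [-0.0, 0.723, 0.691, -0.0]
wrist_force: [0.6, -0.0, -2.6]
finger_gap: 0.0113
grip_force: 68.4
```

carry_out:
  series:
    - {"delta_rot": [0, 0, -0.048], "travel": [0.086, 1, 0], "fingers": 1}
    - {"delta_rot": [0, 0, -0.048], "travel": [0.086, 1, 0], "fingers": 1}
    - {"delta_rot": [0, 0, -0.048], "travel": [0.086, 1, 0], "fingers": 1}
    - {"delta_rot": [0, 0, -0.048], "travel": [0.086, 1, 0], "fingers": 1}
    - {"delta_rot": [0, 0, -0.048], "travel": [0.086, 1, 0], "fingers": 1}

```text
clock: 6.42
tcp_pos: [0.4748, 0.0341, 0.0679]
orientation: [-0.0, 0.731, 0.682, -0.0]
wrist_force: [1.1, -0.4, -3.4]
finger_gap: 0.0108
grip_force: 68.4
```

carry_out:
  series:
    - {"delta_rot": [0, 0, -0.048], "travel": [0.086, 1, 0], "fingers": 1}
    - {"delta_rot": [0, 0, -0.048], "travel": [0.086, 0.63, 0], "fingers": 1}
    - {"delta_rot": [0, 0, -0.048], "travel": [0.086, 0, 0], "fingers": 1}
    - {"delta_rot": [0, 0, 0], "travel": [0, 0, 0], "fingers": 1}

```text
clock: 6.92
tcp_pos: [0.4817, 0.0733, 0.0681]
orientation: [-0.0, 0.736, 0.677, -0.0]
wrist_force: [-0.1, -0.6, -3.5]
finger_gap: 0.0111
grip_force: 68.3
```

carry_out:
  series:
    - {"delta_rot": [0, 0, 0], "travel": [0, 0, -0.7], "fingers": 1}
    - {"delta_rot": [0, 0, 0], "travel": [0, 0, -0.6], "fingers": 1}
    - {"delta_rot": [0, 0, 0], "travel": [0, 0, -0.3], "fingers": 1}
    - {"delta_rot": [0, 0, 0], "travel": [0, 0, 0], "fingers": 1}

```text
clock: 7.42
tcp_pos: [0.4814, 0.0731, 0.0276]
orientation: [-0.001, 0.736, 0.676, -0.001]
wrist_force: [0.0, 0.2, -3.0]
finger_gap: 0.0111
grip_force: 68.2
```

Run:
```python
from h import *
import pickle
R=lambda d,x,y,w,h,k:cv2.resize(d["color"][y:y+h,x:x+w,::-1],None,fx=k,fy=k,interpolation=cv2.INTER_CUBIC)
t=env.read_camera("top");s=env.read_camera("side")
cv2.imwrite("pics/c5.png",np.hstack([R(t,232,130,100,120,4),R(s,260,130,80,120,5)[:480,:400]]))
```

```text
(no output)
```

View pics/c5.png

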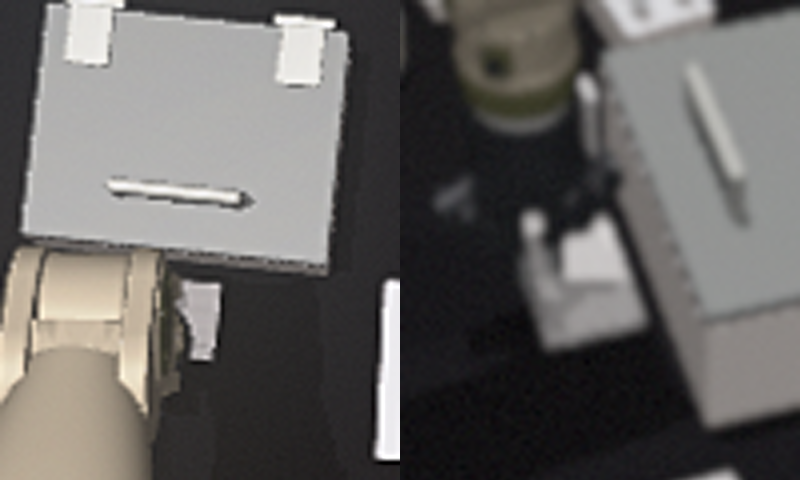

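carry_out:
  series:
    - {"delta_rot": [0, 0, 0], "travel": [0.05, 0.6, 0], "fingers": 1}
    - {"delta_rot": [0, 0, 0], "travel": [0.3, -0.025, -0.08], "fingers": 1}
    - {"delta_rot": [0, 0, 0], "travel": [0.2, -0.015, -0.08], "fingers": 1}
    - {"delta_rot": [0, 0, 0], "travel": [0, 0, 0], "fingers": 1}

```text
clock: 8.02
tcp_pos: [0.4964, 0.0874, 0.0242]
orientation: [0.0, 0.736, 0.677, 0.0]
wrist_force: [-1.5, 0.1, -2.5]
finger_gap: 0.0108
grip_force: 68.4
```

carry_out:
  series:
    - {"delta_rot": [0, 0, 0], "travel": [0.1, -0.008, 0], "fingers": 1}
    - {"delta_rot": [0, 0, 0], "travel": [0.06, -0.005, 0], "fingers": 1}
    - {"delta_rot": [0, 0, 0], "travel": [0, 0, 0], "fingers": 1}

```text
clock: 8.4
tcp_pos: [0.4999, 0.0869, 0.0244]
orientation: [0.0, 0.736, 0.677, 0.0]
wrist_force: [-0.5, 0.3, -3.1]
finger_gap: 0.0111
grip_force: 68.4
```

carry_out:
  series:
    - {"delta_rot": [0, 0, 0], "travel": [0.06, -0.005, -0.06], "fingers": 1}
    - {"delta_rot": [0, 0, 0], "travel": [0.06, -0.005, 0], "fingers": 1}
    - {"delta_rot": [0, 0, 0], "travel": [0, 0, 0], "fingers": 1}

```text
clock: 8.78
tcp_pos: [0.5004, 0.0869, 0.024]
orientation: [-0.001, 0.736, 0.677, -0.001]
wrist_force: [-9.5, -0.5, 14.3]
finger_gap: 0.0109
grip_force: 71.0
```

carry_out:
  series:
    - {"delta_rot": [0, 0, 0], "travel": [0.06, -0.005, -0.04], "fingers": 1}
    - {"delta_rot": [0, 0, 0], "travel": [0, 0, 0], "fingers": 1}

```text
clock: 9.02
tcp_pos: [0.5004, 0.0869, 0.0239]
orientation: [-0.002, 0.736, 0.677, -0.002]
wrist_force: [-17.5, -1.5, 27.5]
finger_gap: 0.0112
grip_force: 72.9
```

carry_out:
  series:
    - {"delta_rot": [0, 0, 0], "travel": [0, 0, 0.05], "fingers": 1}
    - {"delta_rot": [0, 0, 0], "travel": [0, 0, 0], "fingers": 1}

```text
clock: 9.28
tcp_pos: [0.5006, 0.0871, 0.024]
orientation: [-0.002, 0.736, 0.677, -0.002]
wrist_force: [-13.1, 1.6, 16.6]
finger_gap: 0.0106
grip_force: 71.3
```

carry_out:
  series:
    - {"delta_rot": [0, 0, 0], "travel": [0, 0, 0], "fingers": 0.2}
    - {"delta_rot": [0, 0, 0], "travel": [0, 0, 0], "fingers": 0.2}
    - {"delta_rot": [0, 0, 0], "travel": [0, 0, 0], "fingers": 0.2}
    - {"delta_rot": [0, 0, 0], "travel": [0, 0, 0], "fingers": 0.2}
  squeeze: 20

```text
clock: 9.78
tcp_pos: [0.4999, 0.0871, 0.0222]
orientation: [-0.003, 0.736, 0.677, -0.002]
wrist_force: [-9.7, 1.3, 1.0]
finger_gap: 0.034
grip_force: 0.0
```

Run:
```python
from h import *
R=lambda d,x,y,w,h,k:cv2.resize(d["color"][y:y+h,x:x+w,::-1],None,fx=k,fy=k,interpolation=cv2.INTER_CUBIC)
print(env.get_state()["wrist_force"],env.get_state()["ft_torque"])
t=env.read_camera("top");s=env.read_camera("side")
cv2.imwrite("pics/c6.png",np.hstack([R(t,237,170,60,75,6.6667),R(s,275,135,57,72,7)[:500,:399]]))
print(env.get_state()["wrist_force"],env.get_state()["tcp_pos"])
```

```text
[-9.68568659  1.28255106  1.03595043] [ 0.11644795  1.0941068  -0.09192548]
[-10.57340509   2.00066386   1.47831905] [0.49991561 0.08704667 0.02222283]
```

View pics/c6.png

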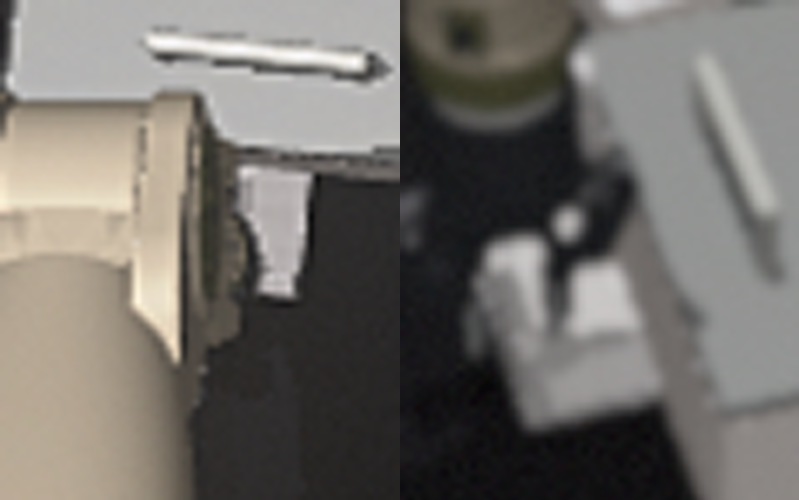

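carry_out:
  series:
    - {"delta_rot": [0, 0, 0], "travel": [-0.1, 0, 0], "fingers": 0.2}
    - {"delta_rot": [0, 0, 0], "travel": [-0.1, 0, 0], "fingers": 0.2}
    - {"delta_rot": [0, 0, 0], "travel": [0, 0, 0], "fingers": 0.2}

```text
clock: 10.25
tcp_pos: [0.4999, 0.0866, 0.0235]
orientation: [0.001, 0.736, 0.677, 0.001]
wrist_force: [-0.2, -0.2, -0.2]
finger_gap: 0.034
grip_force: 0.0
```

carry_out:
  series:
    - {"delta_rot": [0, 0, 0], "travel": [0, 0, 0.6], "fingers": 0.2}
    - {"delta_rot": [0, 0, 0], "travel": [0, 0, 1], "fingers": 0.2}
    - {"delta_rot": [0, 0, 0], "travel": [-0.2, 0, 1], "fingers": 0.2}
    - {"delta_rot": [0, 0, 0], "travel": [-1, 0, 1], "fingers": 0.2}
    - {"delta_rot": [0, 0, 0], "travel": [-1, -1, 1], "fingers": 0.2}

```text
clock: 10.88
tcp_pos: [0.4443, 0.0621, 0.14]
orientation: [0.001, 0.736, 0.677, 0.001]
wrist_force: [0.2, -0.8, -0.2]
finger_gap: 0.0341
grip_force: 0.0
```

carry_out:
  series:
    - {"delta_rot": [0, 0, 0], "travel": [-1, -1, 0.4], "fingers": 0.2}
    - {"delta_rot": [0, 0, 0], "travel": [-1, -1, 0], "fingers": 0.2}
    - {"delta_rot": [0, 0, 0], "travel": [0, -1, 0], "fingers": 0.2}
    - {"delta_rot": [0, 0, 0], "travel": [0, -1, 0], "fingers": 0.2}
    - {"delta_rot": [0, 0, 0], "travel": [0, -1, 0], "fingers": 0.2}

```text
clock: 11.5
tcp_pos: [0.3947, -0.0644, 0.1495]
orientation: [0.001, 0.736, 0.677, 0.001]
wrist_force: [0.4, 0.0, 0.6]
finger_gap: 0.0341
grip_force: 0.0
```

Run:
```python
from h import *
import pickle
R=lambda d,x,y,w,h,k:cv2.resize(d["color"][y:y+h,x:x+w,::-1],None,fx=k,fy=k,interpolation=cv2.INTER_CUBIC)
t=env.read_camera("top");s=env.read_camera("side");pickle.dump(dict(top=t,side=s),open("D1.pkl","wb"))
cv2.imwrite("pics/c7.png",np.hstack([R(t,232,175,67,75,6),R(s,275,135,67,75,6)])[:, :800])
```

```text
(no output)
```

View pics/c7.png

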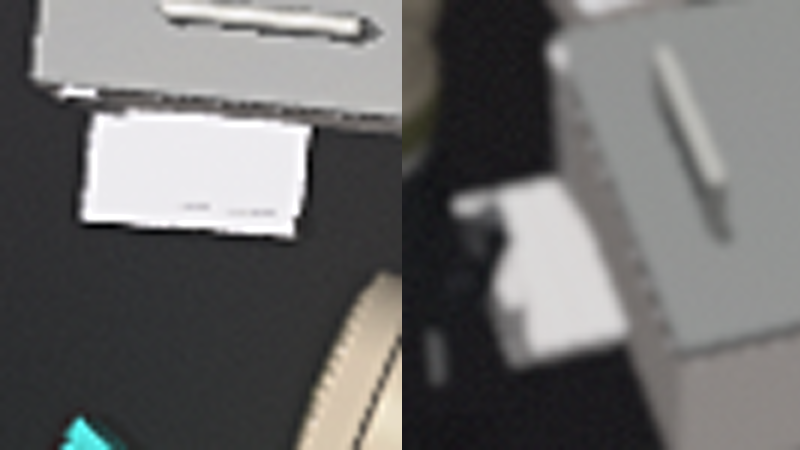

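```bash
cat > m1.py <<'E'
import io,contextlib
with contextlib.redirect_stdout(io.StringIO()): exec(open("m0.py").read())
q=lambda X,Y:g(X,Y,232,175,6); w=lambda X,Y:g(X-402,Y,275,135,6)
s1=[(T,q(81,219),(-.035,.065,.005)),(T,q(296,237),(-.035,-.065,.052)),(T,q(311,125),(.035,-.065,.01)),(T,q(59,92),(.032,.065,.12)),(T,q(96,91),(.032,.045,.12)),
 (S,w(628,331),(.035,-.065,.01)),(S,w(450,200),(-.035,.065,.01)),(S,w(517,366),(-.035,-.065,0)),(S,w(548,50),(.029,.065,.12))]
tp=lambda o:[x for x in o if x[0] is T]
for lab,A,B in(("both",s1,ch),("top",tp(s1),tp(ch)),("noT",[x for x in s1 if x[2][2]<.1],ch)):
    for z in(0,-.006):
        fz=lambda o,x0:least_squares(lambda p:np.concatenate([proj(d,np.array([p[0]+np.cos(p[2])*L[0]-np.sin(p[2])*L[1],p[1]+np.sin(p[2])*L[0]+np.cos(p[2])*L[1],L[2]+z]))-uv for d,uv,L in o]),x0,loss="soft_l1").x
        a_=fz(A,[.53,.1,-.08]);b_=fz(B,[.66,.05,-.08])
        k,n=np.cos(b_[2]),np.sin(b_[2]);dl=a_[:2]-b_[:2]
        print(lab,z,np.round(a_,4),np.round(b_,4),"rel",np.round([k*dl[0]+n*dl[1]+.035,-n*dl[0]+k*dl[1],a_[2]-b_[2]],4))
E
python3 m1.py
```

```text
both 0 [ 0.5308  0.1054 -0.0717] [ 0.6611  0.0462 -0.0825] rel [-0.0998  0.0483  0.0108]
both -0.006 [ 0.5315  0.1074 -0.0743] [ 0.6623  0.0486 -0.082 ] rel [-0.1002  0.0478  0.0078]
top 0 [ 0.531   0.1072 -0.0825] [ 0.6614  0.049  -0.0801] rel [-0.0996  0.0476 -0.0024]
top -0.006 [ 0.5315  0.1081 -0.0827] [ 0.6623  0.0496 -0.0801] rel [-0.1001  0.0478 -0.0027]
noT 0 [ 0.5305  0.1048 -0.0732] [ 0.6611  0.0462 -0.0825] rel [-0.1     0.0476  0.0093]
noT -0.006 [ 0.5313  0.107  -0.0762] [ 0.6623  0.0486 -0.082 ] rel [-0.1003  0.0474  0.0059]
```

The crop shows the foot's back edge along the face: top view (247,194) to (284,196). The fit gives back edge x ≈ -0.100, yaw error ≤ 0.01 rad. I'll nudge it gently with shut fingers at the rib's middle to be sure of contact.

carry_out:
  series:
    - {"delta_rot": [0, 0, 0], "travel": [0.32, 0.88, 0], "fingers": 1}
    - {"delta_rot": [0, 0, 0], "travel": [0.32, 0.88, 0], "fingers": 1}
    - {"delta_rot": [0, 0, 0], "travel": [0.32, 0.88, 0], "fingers": 1}
    - {"delta_rot": [0, 0, 0], "travel": [0.32, 0.88, 0], "fingers": 1}
    - {"delta_rot": [0, 0, 0], "travel": [0.32, 0.88, 0], "fingers": 1}

```text
clock: 12.22
tcp_pos: [0.4345, 0.0481, 0.1489]
orientation: [0.0, 0.736, 0.677, 0.0]
wrist_force: [0.0, -0.1, 0.5]
finger_gap: 0.0001
grip_force: 0.0
```

carry_out:
  series:
    - {"delta_rot": [0, 0, 0], "travel": [0.32, 0.88, 0], "fingers": 1}
    - {"delta_rot": [0, 0, 0], "travel": [0.32, 0.88, 0], "fingers": 1}
    - {"delta_rot": [0, 0, 0], "travel": [0.32, 0.84, 0], "fingers": 1}
    - {"delta_rot": [0, 0, 0], "travel": [0, 0, 0], "fingers": 1}

```text
clock: 12.72
tcp_pos: [0.4586, 0.1133, 0.1488]
orientation: [0.0, 0.735, 0.678, 0.001]
wrist_force: [0.2, 0.0, -0.2]
finger_gap: -0.0001
grip_force: 0.0
```

carry_out:
  series:
    - {"delta_rot": [0, 0, 0], "travel": [0, 0, -1], "fingers": 1}
    - {"delta_rot": [0, 0, 0], "travel": [0, 0, -1], "fingers": 1}
    - {"delta_rot": [0, 0, 0], "travel": [0, 0, -1], "fingers": 1}
    - {"delta_rot": [0, 0, 0], "travel": [0, 0, -1], "fingers": 1}
    - {"delta_rot": [0, 0, 0], "travel": [0, 0, -1], "fingers": 1}

```text
clock: 13.35
tcp_pos: [0.458, 0.1113, 0.0228]
orientation: [0.0, 0.736, 0.676, 0.0]
wrist_force: [0.5, -0.1, -0.3]
finger_gap: -0.0001
grip_force: 0.0
```

carry_out:
  series:
    - {"delta_rot": [0, 0, 0], "travel": [0.2, -0.016, 0], "fingers": 1}
    - {"delta_rot": [0, 0, 0], "travel": [0.2, -0.016, 0], "fingers": 1}
    - {"delta_rot": [0, 0, 0], "travel": [0.1, -0.008, 0], "fingers": 1}
    - {"delta_rot": [0, 0, 0], "travel": [0, 0, 0], "fingers": 1}

```text
clock: 13.85
tcp_pos: [0.4718, 0.1106, 0.024]
orientation: [0.001, 0.736, 0.677, 0.001]
wrist_force: [0.2, -0.0, 0.3]
finger_gap: 0.0
grip_force: 0.0
```

carry_out:
  series:
    - {"delta_rot": [0, 0, 0], "travel": [0.15, -0.012, 0], "fingers": 1}
    - {"delta_rot": [0, 0, 0], "travel": [0.1, -0.008, 0], "fingers": 1}
    - {"delta_rot": [0, 0, 0], "travel": [0, 0, 0], "fingers": 1}

```text
clock: 14.22
tcp_pos: [0.4772, 0.1102, 0.0231]
orientation: [0.0, 0.736, 0.677, 0.0]
wrist_force: [-0.9, -0.3, -0.1]
finger_gap: 0.0003
grip_force: 0.0
```

carry_out:
  series:
    - {"delta_rot": [0, 0, 0], "travel": [0.1, -0.008, 0], "fingers": 1}
    - {"delta_rot": [0, 0, 0], "travel": [0.04, -0.003, 0], "fingers": 1}
    - {"delta_rot": [0, 0, 0], "travel": [0, 0, 0], "fingers": 1}

```text
clock: 14.6
tcp_pos: [0.4806, 0.1099, 0.023]
orientation: [0.0, 0.736, 0.677, 0.0]
wrist_force: [0.2, -0.0, -0.4]
finger_gap: -0.0001
grip_force: 0.0
```

carry_out:
  series:
    - {"delta_rot": [0, 0, 0], "travel": [0.08, -0.006, 0], "fingers": 1}
    - {"delta_rot": [0, 0, 0], "travel": [0, 0, 0], "fingers": 1}

```text
clock: 14.85
tcp_pos: [0.4825, 0.1097, 0.023]
orientation: [-0.0, 0.736, 0.677, 0.0]
wrist_force: [0.3, 0.5, 0.3]
finger_gap: -0.0001
grip_force: 0.0
```

carry_out:
  series:
    - {"delta_rot": [0, 0, 0], "travel": [0.08, -0.006, 0], "fingers": 1}
    - {"delta_rot": [0, 0, 0], "travel": [0, 0, 0], "fingers": 1}

```text
clock: 15.1
tcp_pos: [0.483, 0.1099, 0.0228]
orientation: [-0.001, 0.736, 0.677, -0.001]
wrist_force: [-5.1, 1.8, 4.0]
finger_gap: 0.0001
grip_force: 2.6
```

carry_out:
  series:
    - {"delta_rot": [0, 0, 0], "travel": [0.06, -0.005, 0], "fingers": 1}
    - {"delta_rot": [0, 0, 0], "travel": [0, 0, 0], "fingers": 1}

```text
clock: 15.35
tcp_pos: [0.483, 0.1098, 0.0226]
orientation: [-0.002, 0.736, 0.677, -0.002]
wrist_force: [-10.0, 2.3, 6.7]
finger_gap: 0.0002
grip_force: 4.3
```

carry_out:
  series:
    - {"delta_rot": [0, 0, 0], "travel": [-0.3, 0.02, 0], "fingers": 1}
    - {"delta_rot": [0, 0, 0], "travel": [-1, 0.08, 0], "fingers": 1}
    - {"delta_rot": [0, 0, 0], "travel": [-0.5, 0, 0.5], "fingers": 1}
    - {"delta_rot": [0, 0, 0], "travel": [0, 0, 1], "fingers": 1}
    - {"delta_rot": [0, 0, 0], "travel": [0, 0, 1], "fingers": -1}

```text
clock: 15.98
tcp_pos: [0.4416, 0.1118, 0.0873]
orientation: [0.001, 0.736, 0.677, 0.001]
wrist_force: [0.5, -0.2, 0.5]
finger_gap: 0.0169
grip_force: 0.0
```

carry_out:
  series:
    - {"delta_rot": [0, 0, 0], "travel": [0, -0.5, 1], "fingers": -1}
    - {"delta_rot": [0, 0, 0], "travel": [0, -0.5, 1], "fingers": -1}
    - {"delta_rot": [0, 0, 0], "travel": [0, -0.5, 1], "fingers": -1}
    - {"delta_rot": [0, 0, 0], "travel": [0, -0.5, 1], "fingers": -1}
    - {"delta_rot": [0, 0, 0], "travel": [0, 0, 0], "fingers": -1}

```text
clock: 16.6
tcp_pos: [0.4431, 0.0612, 0.1884]
orientation: [0.002, 0.737, 0.676, 0.002]
wrist_force: [0.9, -0.5, -0.5]
finger_gap: 0.0851
grip_force: 0.0
```

carry_out:
  series:
    - {"delta_rot": [0, 0, 0], "travel": [0.94, -0.044, 0], "fingers": -1}
    - {"delta_rot": [0, 0, 0], "travel": [0.94, -0.044, 0], "fingers": -1}
    - {"delta_rot": [0, 0, 0], "travel": [0.94, -0.044, 0], "fingers": -1}
    - {"delta_rot": [0, 0, 0], "travel": [0.94, -0.044, 0], "fingers": -1}
    - {"delta_rot": [0, 0, 0], "travel": [0.94, -0.044, 0], "fingers": -1}

```text
clock: 17.23
tcp_pos: [0.559, 0.0568, 0.1849]
orientation: [-0.0, 0.736, 0.677, -0.0]
wrist_force: [-0.7, -0.1, -0.1]
finger_gap: 0.0856
grip_force: 0.0
```

carry_out:
  series:
    - {"delta_rot": [0, 0, 0], "travel": [0.94, -0.044, 0], "fingers": -1}
    - {"delta_rot": [0, 0, 0], "travel": [0.92, -0.044, 0], "fingers": -1}
    - {"delta_rot": [0, 0, 0], "travel": [0, 0, 0], "fingers": -1}
    - {"delta_rot": [0, 0, 0], "travel": [0, 0, 0], "fingers": -1}

```text
clock: 17.73
tcp_pos: [0.6041, 0.0546, 0.1849]
orientation: [-0.001, 0.736, 0.677, -0.001]
wrist_force: [0.8, -0.2, 0.2]
finger_gap: 0.0854
grip_force: 0.0
```

Run:
```python
from h import *
R=lambda d,x,y,w,h,k:cv2.resize(d["color"][y:y+h,x:x+w,::-1],None,fx=k,fy=k,interpolation=cv2.INTER_CUBIC)
print(env.get_state()["tcp_pos"])
t=env.read_camera("top");s=env.read_camera("side")
cv2.imwrite("pics/c8.png",np.hstack([R(t,232,125,100,120,4),R(s,275,110,100,120,4)]))
```

```text
[0.60405608 0.05458705 0.18488468]
```

View pics/c8.png

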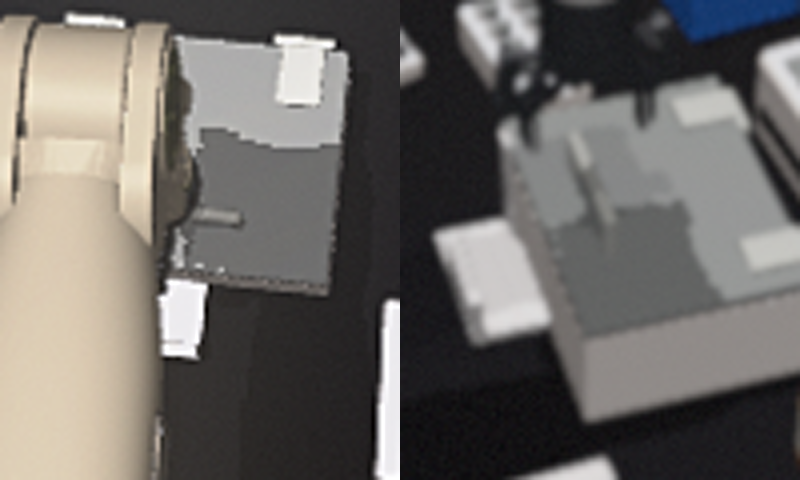

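The crop shows the square flush (side view about (398,180)) and the fingers straddling the handle line. Lowering and gripping.

carry_out:
  series:
    - {"delta_rot": [0, 0, 0], "travel": [0.1, -0.04, -0.6], "fingers": -1}
    - {"delta_rot": [0, 0, 0], "travel": [0, 0, -0.6], "fingers": -1}
    - {"delta_rot": [0, 0, 0], "travel": [0, 0, -0.6], "fingers": -1}
    - {"delta_rot": [0, 0, 0], "travel": [0, 0, -0.4], "fingers": -1}
    - {"delta_rot": [0, 0, 0], "travel": [0, 0, 0], "fingers": -1}

```text
clock: 18.45
tcp_pos: [0.6067, 0.0533, 0.1292]
orientation: [-0.001, 0.736, 0.677, -0.001]
wrist_force: [0.2, -1.1, 0.0]
finger_gap: 0.0852
grip_force: 0.0
```

carry_out:
  series:
    - {"delta_rot": [0, 0, 0], "travel": [0, 0, 0], "fingers": 0.5}
    - {"delta_rot": [0, 0, 0], "travel": [0, 0, 0], "fingers": 0.5}
    - {"delta_rot": [0, 0, 0], "travel": [0, 0, 0], "fingers": 0.5}
    - {"delta_rot": [0, 0, 0], "travel": [0, 0, 0], "fingers": 1}
    - {"delta_rot": [0, 0, 0], "travel": [0, 0, 0], "fingers": 1}
  squeeze: 80

```text
clock: 19.08
tcp_pos: [0.6072, 0.0533, 0.1311]
orientation: [-0.0, 0.736, 0.677, -0.0]
wrist_force: [-3.4, 1.0, 4.2]
finger_gap: 0.0093
grip_force: 78.0
```

carry_out:
  series:
    - {"delta_rot": [0, 0, 0], "travel": [0, 0, 0], "fingers": 1}
    - {"delta_rot": [0, 0, 0], "travel": [0, 0, 0], "fingers": 1}
    - {"delta_rot": [0, 0, 0], "travel": [0, 0, 0], "fingers": 1}

```text
clock: 19.45
tcp_pos: [0.6072, 0.0533, 0.1311]
orientation: [-0.0, 0.736, 0.677, -0.0]
wrist_force: [-3.8, -0.8, 5.1]
finger_gap: 0.0097
grip_force: 78.1
```

carry_out:
  series:
    - {"delta_rot": [0.008, 0.1, 0], "travel": [0.013, -0.001, 0.062], "fingers": 1}
    - {"delta_rot": [0.008, 0.1, 0], "travel": [0.013, -0.001, 0.062], "fingers": 1}
    - {"delta_rot": [0, 0, 0], "travel": [0, 0, 0], "fingers": 1}

```text
clock: 19.82
tcp_pos: [0.6073, 0.0533, 0.1327]
orientation: [-0.008, 0.736, 0.677, -0.008]
wrist_force: [-3.6, -0.0, -3.3]
finger_gap: 0.0092
grip_force: 78.4
```

carry_out:
  series:
    - {"delta_rot": [0.008, 0.1, 0], "travel": [0.014, -0.001, 0.062], "fingers": 1}
    - {"delta_rot": [0.008, 0.1, 0], "travel": [0.014, -0.001, 0.062], "fingers": 1}
    - {"delta_rot": [0, 0, 0], "travel": [0, 0, 0], "fingers": 1}

```text
clock: 20.2
tcp_pos: [0.6079, 0.0532, 0.1356]
orientation: [-0.016, 0.736, 0.676, -0.015]
wrist_force: [-3.9, -0.3, -10.8]
finger_gap: 0.0092
grip_force: 78.5
```

carry_out:
  series:
    - {"delta_rot": [0.008, 0.1, 0], "travel": [0.015, -0.001, 0.062], "fingers": 1}
    - {"delta_rot": [0.008, 0.1, 0], "travel": [0.015, -0.001, 0.062], "fingers": 1}
    - {"delta_rot": [0, 0, 0], "travel": [0, 0, 0], "fingers": 1}

```text
clock: 20.58
tcp_pos: [0.6099, 0.0531, 0.1418]
orientation: [-0.022, 0.736, 0.676, -0.02]
wrist_force: [-5.8, -0.1, -2.9]
finger_gap: 0.0095
grip_force: 79.5
```

carry_out:
  series:
    - {"delta_rot": [0.008, 0.1, 0], "travel": [0.016, -0.001, 0.062], "fingers": 1}
    - {"delta_rot": [0.008, 0.1, 0], "travel": [0.016, -0.001, 0.062], "fingers": 1}
    - {"delta_rot": [0, 0, 0], "travel": [0, 0, 0], "fingers": 1}

```text
clock: 20.95
tcp_pos: [0.6109, 0.0529, 0.1452]
orientation: [-0.029, 0.736, 0.676, -0.027]
wrist_force: [-5.2, -0.1, -2.2]
finger_gap: 0.0095
grip_force: 79.6
```

carry_out:
  series:
    - {"delta_rot": [0.008, 0.1, 0], "travel": [0.018, -0.001, 0.062], "fingers": 1}
    - {"delta_rot": [0.008, 0.1, 0], "travel": [0.018, -0.001, 0.062], "fingers": 1}
    - {"delta_rot": [0, 0, 0], "travel": [0, 0, 0], "fingers": 1}
    - {"delta_rot": [0, 0, 0], "travel": [0, 0, 0], "fingers": 1}

```text
clock: 21.45
tcp_pos: [0.6119, 0.0528, 0.1482]
orientation: [-0.036, 0.735, 0.676, -0.033]
wrist_force: [-5.7, -0.2, -2.3]
finger_gap: 0.0095
grip_force: 79.5
```

Run:
```python
from fit import *
import pickle
D1=pickle.load(open("D1.pkl","rb"));S=D1["side"];n=env.read_camera("side");t=env.read_camera("top")
G=lambda d:cv2.cvtColor(d["color"],cv2.COLOR_RGB2GRAY)
def lk(a,b,p): q,st,er=cv2.calcOpticalFlowPyrLK(G(a),G(b),np.float32(p).reshape(-1,1,2),None,winSize=(11,11),maxLevel=2); return np.round(np.c_[q[:,0]-np.float32(p),st,er],2)
# side: lid front-right top corner, handle right end; square: foot right corner, near corner; base corner of chamber
print(lk(S,n,[(321,194),(328,166),(379,179),(312.6,190),(294,196),(321.5,215)]))
print("top sq",lk(D1["top"],t,[(283.5,195.7),(281,214)]))
c,s=np.cos(-.081),np.sin(-.081)
for th in(.05,.08,.1,.12,.15):
  o=[]
  for L in((-.1,-.13,.112),(-.055,-.05,.15)):
    f=lambda th:proj(S,np.array([.6618,.0488,0])+np.array([[c,-s,0],[s,c,0],[0,0,1]])@(np.array([.1,0,.1])+np.array([[np.cos(th),0,np.sin(th)],[0,1,0],[-np.sin(th),0,np.cos(th)]])@(np.array(L)-[.1,0,.1])))
    o+=list(np.round(f(th)-f(0),1))
  print(th,o)
print(env.get_state()["qvel"].round(4),env.get_state()["clock"])
```

```text
[[-3.1400e+00 -4.4800e+00  1.0000e+00  1.4010e+01]
 [-1.3763e+02 -1.7963e+02  0.0000e+00  0.0000e+00]
 [ 3.0000e-02 -8.0000e-02  1.0000e+00  2.2800e+00]
 [ 5.0000e-02  1.3000e-01  1.0000e+00  3.9000e+00]
 [-0.0000e+00  8.0000e-02  1.0000e+00  2.4000e+00]
 [ 9.0000e-02  4.0000e-02  1.0000e+00  5.1000e+00]]
top sq [[ 2.0000e-02  4.4000e-01  1.0000e+00  2.2540e+01]
 [-1.3890e+01  1.3003e+02  1.0000e+00  5.0480e+01]]
0.05 [np.float64(0.2), np.float64(-2.1), np.float64(0.8), np.float64(-1.9)]
0.08 [np.float64(0.4), np.float64(-3.4), np.float64(1.3), np.float64(-3.0)]
0.1 [np.float64(0.6), np.float64(-4.3), np.float64(1.7), np.float64(-3.7)]
0.12 [np.float64(0.8), np.float64(-5.2), np.float64(2.1), np.float64(-4.5)]
0.15 [np.float64(1.2), np.float64(-6.5), np.float64(2.7), np.float64(-5.6)]
[ 0.0009  0.0012 -0.0003 -0.0014 -0.0012 -0.0009] 21.55
```

The tracked lid corner rose 4.5 px, about 0.10 rad, which agrees with the arm's motion. The square hasn't moved, so I'm handing in.

```bash
python3 -c "
from workcell import env
print(env.hand_in())"
```

```text
the job is handed in; nothing more can be done
None
```

I handed the job in at about 21.6 s; no verdict came back. By my measurements the square stands flush against the chamber front, untouched since I let it go, and the gripper holds the lid still at about 0.10 rad, roughly 20 mm above the rim.

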